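Show the kitchen helper what goes into which bowl

ROBOT

A 6-joint arm with a two-finger parallel gripper is mounted at the origin on a cart in front of the work surface, level with it; the furniture and walls round the work are solid. World frame = base frame: x ahead of the robot, y to its left, z up, the work surface at z = 0. Lengths are in m, angles in rad, forces in N, time in s.
With the tool pointing down it reaches from about 0.35 to 0.85 m from the base axis. Payload 8.1 kg.
Tool frame: the origin (TCP) lies midway between the tips of the shut fingers; the grasp point (between the pads) lies 19 mm behind it (robot.tcp_to_grasp is the distance from the TCP to the grasp point, in m); x points along the fingers, y is the direction in which the jaws open and shut, and the axes are right-handed (so a half turn about x gives the same grasp; the last joint's range is limited). The gripper opens to 93 mm and grips with 3 to 60 N. Pads are 15 mm wide; open, the fingers measure 128 mm over their backs; the gripper's body (75 mm by 188 mm) begins 65 mm behind the grasp point.
Start: joints at [1.185, 0.13, 1.488, -0, 1.523, -0.085], TCP at [0.178, 0.573, 0.219] pointing down, gripper open.
Joint ranges: [-2.96, 2.96], [-0.89, 2.26], [0.02, 2.5], [-1.34, 4.48], [0, 2.73], [-2.66, 2.66]. Speed limits (rad/s): [2.39, 2.39, 2.79, 3.14, 3.14, 3.14].

INTERFACE

Orientations are given as a rotation vector (axis times angle).
In Python, from plant import robot gives the robot as it stands.
- The arm moves only by the tool play_rows, never from a script. Its argument "plan" is a list of rows, each an object with "slide": the shift along the world's x, y, z as a fraction of full scale, a list of three; "roll": the turn about the world's z as a fraction of full scale; "fingers": the gripper command: -1 is shut, 1 is fully open, values between are in proportion. A call has 1 to 20 rows; each row shifts and turns the commanded pose from where the row before left it; what a row does not reach is not made up. Full scale, the value 1, is 30 mm for a shift and 8 degrees for a turn. A row lasts 1/8 s, in which the tool goes at most 62.5 mm and 10.7 degrees, less where a joint would pass 70% of its speed; a pose out of reach is approached as far as the arm can. A call with a number of a shift or a turn outside -1 to 1 is refused whole. A call with a gripper value outside its range is refused whole. The fingers move at their own pace and stop on an object; "squeeze" is the grip in N (left out, the last holds). Time passes only in rows, so rows that do not move let the fingers close. It gives the time, the measured TCP pose, the force and the opening at its end, in the units of the state.
- robot.read_state(): the state, without advancing time (a new reading comes with each control period).
- robot.read_camera(name): name is "scene" or "top" or "wrist"; returns the picture (480x640x3 uint8, red, green, blue); there is no depth.
- robot.get_calibration(name): a dict with "fx", "fy", "cx", "cy" (pixels), "R" (3x3) and "t" (3): a world point X has camera coordinates R X + t; the wrist camera has in their place "T_tool_cam" (4x4, takes a point from camera to tool coordinates, whose origin is the TCP and whose axes are the tool frame's). Camera axes: x right, y down, z forward; pixel columns grow to the right and rows downward; lengths in m; the calibration is good to about 2 mm. The wrist camera is an equidistant fisheye: a pixel r from the principal point sees the ray r / f radians off the axis. A picture is of the moment at which its call begins: read the wrist's pose just before it. get_calibration takes no time and is no camera call.
- robot.close_job(): hands the job in, once; it reports no verdict.
Trained networks look in the newest picture that a camera, given by its name, has taken for a name from the list of things; names that differ only in an ending like _2 or _b are one class to them, and where a whole thing is asked for, a point or a joint stands for the part that bears it (a point fixed in the world has none). Each returns a list of dicts, best first, with "p" (0 to 1); they miss things now and then, are a little off and sometimes report something else, mostly with a low value. They report only what shows in the picture. A call takes as long as a camera call. They do not tell look-alikes from the thing itself.
- robot.boxes_of(camera, target): "extent" ([centre column, centre row, width, height] in pixels, round what is visible of it).
- robot.regions_of(camera, target): "region" (480x640 bool, what is visible of it) and "extent" ([centre column, centre row, width, height] in pixels, round what is visible of it).
- robot.mark_of(camera, target): "point" ([column, row] in pixels: a listed point, or the origin of a listed thing).
The state is a dict: "t": time; "q": joint angles; "dq": joint speeds; "joint_torque": joint torques, N m; "tool_pos": TCP position; "orientation": TCP orientation; "force": force on the tool from outside, world axes, zero at the start; "wrist_torque": the same for the moment, N m; "opening": finger opening in m.
Only numpy, scipy, OpenCV 4.12 (cv2) and the standard library are available. Lean on these libraries where they do the work, as an engineer would, in place of code of your own. Each camera call takes 0.05 s, during which the arm holds its last target.

TASK

Show the kitchen helper what to season with and where it goes: bring the fingertips two or three centimetres above the small salt shaker and rest there for two seconds, then do the same over the tall wooden pepper mill, and last over the middle of the empty bowl (not the bowl with the lemon in it). Finish there, still pointing at the empty bowl. Rise clear of everything between one and the next, come down over nothing else, and touch and move nothing at all.

Things in the scene. Friction and masses are not known exactly. Their poses are not given: they have to be found in the camera images.
- shaker_top (a point): centre of the top of the salt shaker, 90 mm above the surface; the shaker is the smallest of four upright things in a row on the front half of the range: a clear waisted glass body 44 mm across with white salt inside and a grey domed cap 34 mm across. It stands loose. z axis up
- mill_top (a point): centre of the top of the pepper mill, 170 mm above the surface; a tall turned dark-wood mill, 58 mm across at its widest, with a small metal knob on top; the tallest of the row. It stands loose. z axis up
- bowl_mouth (a point): centre of the mouth of the empty bowl, level with its rim, 59 mm above the surface; a plain white bowl, 162 mm across the rim, its inner floor 7 mm above the surface, behind the row. It stands loose. z axis up
- lemon_bowl: the other bowl, the same in shape and size, with a lemon lying in it (the lemon's top about 60 mm above the surface); origin at the centre of its underside. Not to be pointed at
- spice_jar: glass spice jar with a flat black cap, upright in the row, 41 mm across and 105 mm tall; origin at the centre of its underside. Not to be pointed at
- cup: ceramic cup without handle, upright in the row, 66 mm across and 90 mm tall; origin at the centre of its underside. Not to be pointed at. The four things of the row stand at least 110 mm apart, centre to centre, in any order. Bystanders: a kettle on the left and a lidded saucepan on the right, each under 160 mm tall; at the back a storage jar 163 mm tall, an oil bottle 268 mm tall and a kitchen roll on its stand 320 mm tall
There are look-alikes about, which are no part of the job. Of the things that look like the part that bears shaker_top, the larger one is meant.

How it is judged:
By the outcome, as a careful person would: the job done as asked, in the order asked, and still so for the second after the job is handed in, with the robot touching nothing.
It also fails if it takes over 58 s, if anything falls off the work surface, if the arm or the gripper's body presses on something with over 40 N, if the wrist force passes 120 N, or if a joint passes its speed limit or range.

## Working session

There is one attempt and no reset: what is moved stays moved. The work goes in short steps, Python scripts to look and compute and a tool call to move; the robot and the scene stay as the last step left them, time stands still between calls to the robot, and variables do not carry over. Pictures are saved under pics/ and viewed, and the job is handed in when it is done.

Besides the shell and the picture viewer there is one more tool, called in YAML: its name, and indented under it one key for each argument. play_rows: Moves the arm, as the interface text tells. Its arguments: {"type":"object","properties":{"plan":{"type":"array","items":{"type":"object","properties":{"slide":{"type":"array","items":{"type":"number","minimum":-1,"maximum":1}},"roll":{"type":"number","minimum":-1,"maximum":1},"fingers":{"type":"number"}}}},"squeeze":{"type":"number"}},"required":["plan"]}

```bash
mkdir -p pics
python3 - <<'E'
from plant import robot
import cv2
s=robot.read_state(); print(s['t'],s['tool_pos'],s['orientation'],s['opening'])
for c in ['scene','top']:
    im=robot.read_camera(c); cv2.imwrite(f'pics/{c}1.png',im[:,:,::-1])
    k=robot.get_calibration(c); print(c,k)
    for n in ['shaker_top','mill_top','bowl_mouth','lemon_bowl','spice_jar','cup']:
        print(n,'box',[(round(d['p'],2),[round(float(v)) for v in d['extent']]) for d in robot.boxes_of(c,n)][:4],'mark',[(round(d['p'],2),[round(float(v),1) for v in d['point']]) for d in robot.mark_of(c,n)][:4])
print(robot.read_state()['t'])
E
```

```text
0.0 [0.17752161 0.57253227 0.21758898] [ 0.23469275  1.55831731 -0.23750812] 0.0927985148643899
scene {'fx': 498.3201257369125, 'fy': 498.3201257369125, 'cx': 316.2253942752676, 'cy': 228.10051635877136, 'R': array([[ 0.79388263, -0.6074925 ,  0.02651849],
       [-0.20706288, -0.31108351, -0.92755162],
       [ 0.57173012,  0.73087613, -0.37275295]]), 't': array([-0.46581523,  0.24234415,  0.91287914])}
shaker_top box [(0.97, [340, 328, 23, 46]), (0.63, [356, 355, 13, 35])] mark [(0.79, [340.9, 305.3]), (0.74, [354.5, 336.9])]
mill_top box [(0.68, [253, 250, 25, 68])] mark [(0.72, [249.3, 216.2])]
bowl_mouth box [(0.68, [387, 278, 72, 46])] mark [(0.92, [386.4, 268.0])]
lemon_bowl box [(0.95, [311, 241, 62, 41])] mark [(0.64, [307.7, 247.5])]
spice_jar box [(0.74, [284, 284, 20, 51])] mark [(0.84, [284.9, 302.5])]
cup box [(0.64, [221, 238, 29, 42])] mark [(0.83, [221.9, 253.9]), (0.71, [311.2, 247.9])]
top {'fx': 441.4490212208926, 'fy': 441.4490212208926, 'cx': 308.69346651655445, 'cy': 242.9950354106075, 'R': array([[-0.00297502, -0.99982745,  0.01833655],
       [-0.99766911,  0.00171754, -0.06821587],
       [ 0.06817261, -0.01849675, -0.99750206]]), 't': array([-0.04480055,  0.56328203,  0.93365411])}
shaker_top box [(0.91, [409, 300, 25, 24]), (0.49, [440, 306, 19, 10])] mark [(0.64, [414.8, 298.5]), (0.45, [440.3, 307.5])]
mill_top box [(0.87, [249, 302, 36, 34]), (0.71, [409, 299, 30, 20])] mark [(0.6, [243.0, 300.2])]
bowl_mouth box [(0.81, [361, 190, 72, 80]), (0.18, [408, 298, 25, 19])] mark [(0.89, [362.8, 187.1])]
lemon_bowl box [(0.71, [226, 198, 78, 76])] mark [(0.77, [230.4, 201.1])]
spice_jar box [(0.71, [322, 300, 20, 21])] mark [(0.92, [319.4, 297.8])]
cup box [(0.95, [160, 294, 40, 36])] mark [(0.74, [169.2, 289.8])]
1.3
```

View pics/scene1.png

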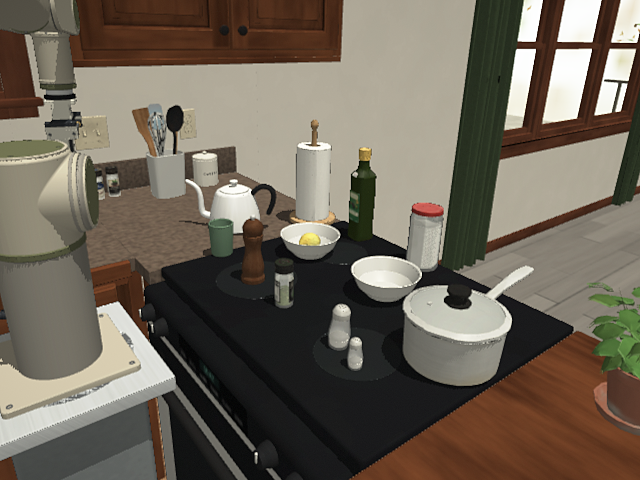

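View pics/top1.png

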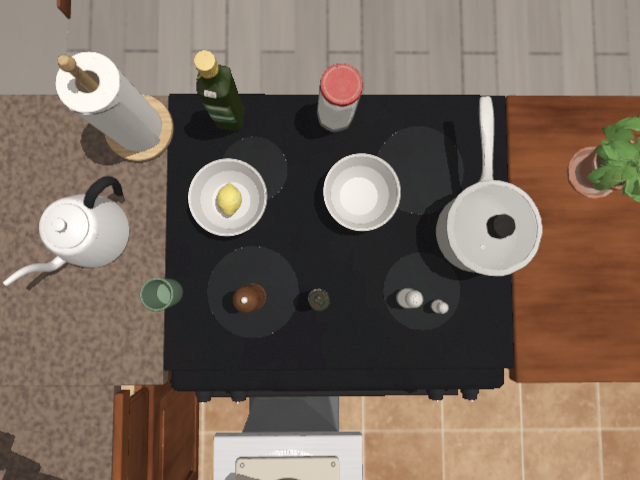

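```bash
cat > h.py <<'E'
import numpy as np
from plant import robot
def ray(c,p,z):
    k=robot.get_calibration(c); R=k['R'];t=k['t']
    d=R.T@np.array([(p[0]-k['cx'])/k['fx'],(p[1]-k['cy'])/k['fy'],1]); o=-R.T@t
    return o+d*(z-o[2])/d[2]
def tri(pt,ps):
    A=[];b=[]
    for c,p in (('top',pt),('scene',ps)):
        k=robot.get_calibration(c);R=k['R'];t=k['t']
        u=(p[0]-k['cx'])/k['fx'];v=(p[1]-k['cy'])/k['fy']
        A+= [R[0]-u*R[2],R[1]-v*R[2]]; b+=[u*t[2]-t[0],v*t[2]-t[1]]
    return np.linalg.lstsq(np.array(A),np.array(b),rcond=None)[0]
def proj(c,X):
    k=robot.get_calibration(c);q=k['R']@np.array(X)+k['t'];return [k['fx']*q[0]/q[2]+k['cx'],k['fy']*q[1]/q[2]+k['cy']]
E
python3 - <<'E'
from h import *
np.set_printoptions(precision=3,suppress=True)
for n,pt,ps,z in [('shaker',(414.8,298.5),(340.9,305.3),.09),('small',(440.3,307.5),(354.5,336.9),.06),('mill',(243,300.2),(249.3,216.2),.17),('bowl',(362.8,187.1),(386.4,268),.059),('jar',(319.4,297.8),(284.9,302.5),0),('lem',(230.4,201.1),(307.7,247.5),0),('cup',(169.2,289.8),(221.9,253.9),0)]:
    print(n,ray('top',pt,z),ray('scene',ps,z),tri(pt,ps))
E
```

```text
shaker [ 0.447 -0.256  0.09 ] [ 0.446 -0.257  0.09 ] [ 0.447 -0.256  0.089]
small [ 0.427 -0.316  0.06 ] [ 0.428 -0.319  0.06 ] [ 0.428 -0.317  0.059]
mill [0.45  0.075 0.17 ] [0.439 0.068 0.17 ] [0.447 0.077 0.165]
bowl [ 0.678 -0.159  0.059] [ 0.678 -0.149  0.059] [ 0.674 -0.156  0.064]
jar [ 0.444 -0.07   0.   ] [ 0.451 -0.061  0.   ] [ 0.445 -0.069  0.006]
lem [0.658 0.126 0.   ] [0.674 0.154 0.   ] [0.654 0.125 0.016]
cup [0.463 0.257 0.   ] [0.455 0.25  0.   ] [ 0.461  0.26  -0.006]
```

The scene view shows the larger shaker at about (340,328) with the small look-alike beside it at (356,353). The mill is at (253,250), the empty bowl at (387,278) and the lemon bowl at (311,240). I'll zoom in to refine these.

Run:
```python
import cv2,numpy as np
from h import *
t=cv2.imread('pics/top1.png');s=cv2.imread('pics/scene1.png')
def cr(im,x,y,w,h,k): return cv2.resize(im[y:y+h,x:x+w],(w*k,h*k),interpolation=cv2.INTER_NEAREST)
a=np.hstack([cr(t,390,280,60,40,6),cr(t,220,280,60,40,6)])
b=np.hstack([cr(s,320,295,60,48,6),cr(s,225,205,60,48,6)])
cv2.imwrite('pics/z1.png',np.vstack([a,b]))
g=t[140:245,315:410].min(axis=2); m=((g>110)*255).astype(np.uint8)
cs,_=cv2.findContours(m,cv2.RETR_EXTERNAL,cv2.CHAIN_APPROX_NONE); c=max(cs,key=cv2.contourArea)
e=cv2.fitEllipse(cv2.convexHull(c)); p=(e[0][0]+315,e[0][1]+140); print(p,e[1],ray('top',p,.059))
for r in (.1,): pass
for n,X in [('sh',(.447,-.256,.09)),('mill',(.447,.077,.17)),('mill2',(.447,.073,.17)),('bowl',(.665,-.155,.059))]: print(n,proj('top',X),proj('scene',X))
```

```text
(361.5415573120117, 191.68031692504883) (77.1522216796875, 78.13004302978516) [ 0.66786235 -0.15625608  0.059     ]
sh [np.float64(414.8897016310989), np.float64(298.60748297743436)] [np.float64(340.9129676078135), np.float64(304.83395207988053)]
mill [np.float64(241.90241619937188), np.float64(301.9156501334632)] [np.float64(250.48145898249754), np.float64(214.43404862707018)]
mill2 [np.float64(244.13442498628186), np.float64(301.9063307104967)] [np.float64(251.36084022551566), np.float64(214.93483287277812)]
bowl [np.float64(360.95748591676113), np.float64(193.03500651387108)] [np.float64(384.1611949607243), np.float64(270.3400579651445)]
```

View pics/z1.png

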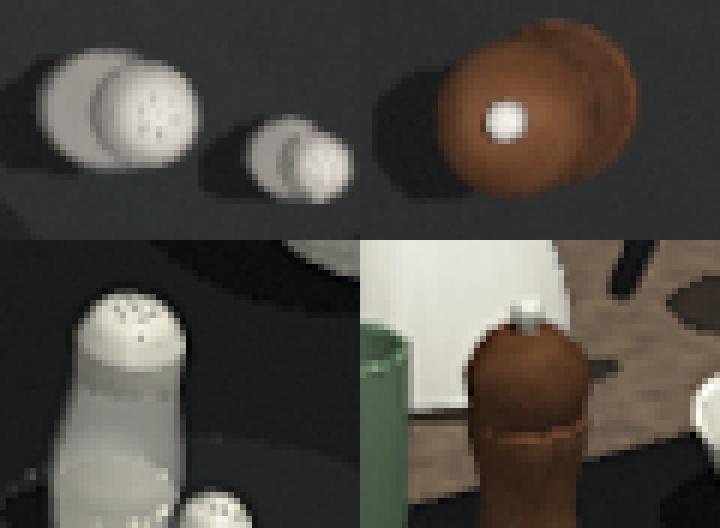

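Positions found: shaker top (0.447, -0.256), mill top (0.450, 0.073), empty bowl centre (0.668, -0.156). I'll shut the fingers and travel at about z = 0.26, above everything in the path.

play_rows:
  plan:
    - {"slide": [0,0,0.7],"roll": 0,"fingers": -1}
    - {"slide": [0,0,0.7],"roll": 0,"fingers": -1}
    - {"slide": [0.84,-0.72,0],"roll": 0,"fingers": -1}
    - {"slide": [0.84,-0.72,0],"roll": 0,"fingers": -1}
    - {"slide": [0.84,-0.72,0],"roll": 0,"fingers": -1}
    - {"slide": [0.84,-0.72,0],"roll": 0,"fingers": -1}
    - {"slide": [0.84,-0.72,0],"roll": 0,"fingers": -1}
    - {"slide": [0.84,-0.72,0],"roll": 0,"fingers": -1}
    - {"slide": [0.84,-0.72,0],"roll": 0,"fingers": -1}
    - {"slide": [0.84,-0.72,0],"roll": 0,"fingers": -1}
    - {"slide": [0.1,-0.9,0],"roll": 0,"fingers": -1}
    - {"slide": [0.1,-0.9,0],"roll": 0,"fingers": -1}
    - {"slide": [0.1,-0.9,0],"roll": 0,"fingers": -1}
    - {"slide": [0.1,-0.9,0],"roll": 0,"fingers": -1}
    - {"slide": [0.1,-0.9,0],"roll": 0,"fingers": -1}
    - {"slide": [0.1,-0.9,0],"roll": 0,"fingers": -1}
    - {"slide": [0,0,0],"roll": 0,"fingers": -1}

```text
t: 3.42
tool_pos: [0.3983, 0.2374, 0.2629]
orientation: [0.239, 1.555, -0.237]
force: [0.1, 0.3, 0.3]
opening: 0.0003
```

play_rows:
  plan:
    - {"slide": [0.09,-0.913,0],"roll": 0,"fingers": -1}
    - {"slide": [0.09,-0.913,0],"roll": 0,"fingers": -1}
    - {"slide": [0.09,-0.913,0],"roll": 0,"fingers": -1}
    - {"slide": [0.09,-0.913,0],"roll": 0,"fingers": -1}
    - {"slide": [0.09,-0.913,0],"roll": 0,"fingers": -1}
    - {"slide": [0.09,-0.913,0],"roll": 0,"fingers": -1}
    - {"slide": [0.09,-0.913,0],"roll": 0,"fingers": -1}
    - {"slide": [0.09,-0.913,0],"roll": 0,"fingers": -1}
    - {"slide": [0.09,-0.913,0],"roll": 0,"fingers": -1}
    - {"slide": [0.09,-0.913,0],"roll": 0,"fingers": -1}
    - {"slide": [0.09,-0.913,0],"roll": 0,"fingers": -1}
    - {"slide": [0.09,-0.913,0],"roll": 0,"fingers": -1}
    - {"slide": [0.09,-0.913,0],"roll": 0,"fingers": -1}
    - {"slide": [0.09,-0.913,0],"roll": 0,"fingers": -1}
    - {"slide": [0.09,-0.913,0],"roll": 0,"fingers": -1}
    - {"slide": [0.09,-0.913,0],"roll": 0,"fingers": -1}
    - {"slide": [0.09,-0.913,0],"roll": 0,"fingers": -1}
    - {"slide": [0.09,-0.913,0],"roll": 0,"fingers": -1}
    - {"slide": [0,0,0],"roll": 0,"fingers": -1}
    - {"slide": [0,0,0],"roll": 0,"fingers": -1}

```text
t: 5.92
tool_pos: [0.4465, -0.254, 0.2612]
orientation: [0.236, 1.557, -0.236]
force: [-1.1, 0.7, 0.2]
opening: 0.0003
```

Run:
```python
from h import *
import cv2
s=robot.read_state(); print(s['t'],s['q'],s['tool_pos'])
for c in ['scene','top','wrist']:
    cv2.imwrite(f'pics/{c}2.png',robot.read_camera(c)[:,:,::-1])
k=robot.get_calibration('wrist'); T=np.array(k['T_tool_cam'])
from scipy.spatial.transform import Rotation as Ro
R=Ro.from_rotvec(s['orientation']).as_matrix(); print(R.round(2)); print(T.round(3))
for X in [(.447,-.256,.09)]:
    p=R.T@(np.array(X)-s['tool_pos']); q=T[:3,:3].T@(p-T[:3,3]); th=np.arctan2(np.hypot(*q[:2]),q[2]); u=q[:2]/np.hypot(*q[:2])*th*k['fx']; print(u[0]+k['cx'],u[1]+k['cy'])
print(robot.mark_of('wrist','shaker_top'))
```

```text
5.925 [-6.17497635e-01 -1.19361861e-01  1.66179590e+00  5.57294025e-04
  1.59876485e+00 -1.88772958e+00] [ 0.44649861 -0.25402106  0.26123524]
[[ 0.    0.3   0.96]
 [ 0.    0.96 -0.3 ]
 [-1.    0.    0.  ]]
[[-0.    -0.269  0.963 -0.167]
 [ 1.     0.     0.     0.002]
 [-0.     0.963  0.269 -0.075]
 [ 0.     0.     0.     1.   ]]
305.04512397271344 216.75510208092354
[{'point': [241.2, 211.4], 'p': 0.94}, {'point': [303.8, 214.4], 'p': 0.66}]
```

View pics/wrist2.png

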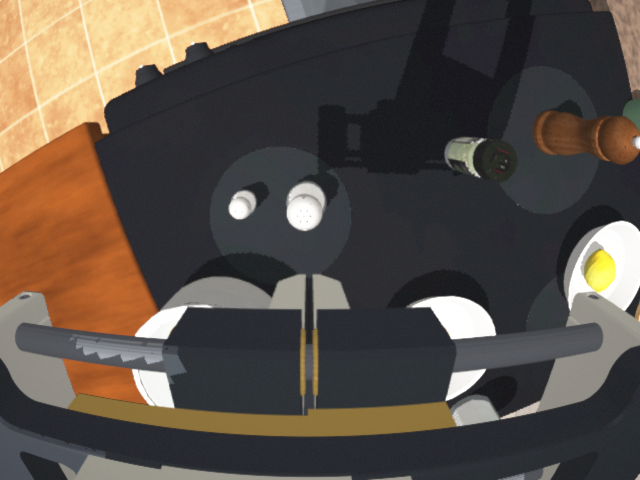

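The wrist view shows the larger shaker's cap at (304,212), against (305,217) predicted, so they agree. The look-alike is at (241,205). I'll come down now and rest.

play_rows:
  plan:
    - {"slide": [0,0,-0.8],"roll": 0,"fingers": -1}
    - {"slide": [0,0,-0.8],"roll": 0,"fingers": -1}
    - {"slide": [0,0,-0.8],"roll": 0,"fingers": -1}
    - {"slide": [0,0,-0.8],"roll": 0,"fingers": -1}
    - {"slide": [0,0,-0.8],"roll": 0,"fingers": -1}
    - {"slide": [0,0,-0.5],"roll": 0,"fingers": -1}
    - {"slide": [0,0,-0.3],"roll": 0,"fingers": -1}
    - {"slide": [0,0,0],"roll": 0,"fingers": -1}
    - {"slide": [0,0,0],"roll": 0,"fingers": -1}

```text
t: 7.25
tool_pos: [0.4465, -0.2551, 0.1176]
orientation: [0.236, 1.557, -0.237]
force: [-0.3, 0.2, 0.1]
opening: 0.0001
```

Run:
```python
from h import *
import cv2
s=robot.read_state(); print(s['t'],s['tool_pos'],abs(s['dq']).max())
a=robot.read_camera('scene');b=robot.read_camera('wrist')
cv2.imwrite('pics/s3.png',np.hstack([cv2.resize(a[220:400,230:430],(400,360)),cv2.resize(b[130:330,200:400],(360,360))])[:,:,::-1])
```

```text
7.25 [ 0.44648927 -0.25508336  0.11757691] 0.0022671502661439366
```

View pics/s3.png

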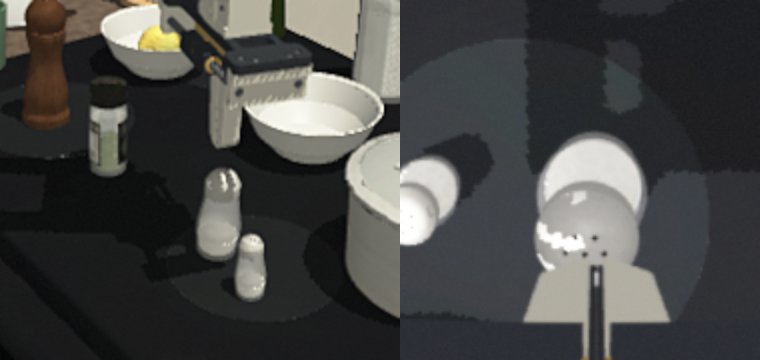

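The tips are about 27 mm above the larger shaker's cap and centred on it. I'll trim down 2 mm and hold.

play_rows:
  plan:
    - {"slide": [0,0,-0.07],"roll": 0,"fingers": -1}
    - {"slide": [0,0,0],"roll": 0,"fingers": -1}
    - {"slide": [0,0,0],"roll": 0,"fingers": -1}
    - {"slide": [0,0,0],"roll": 0,"fingers": -1}
    - {"slide": [0,0,0],"roll": 0,"fingers": -1}
    - {"slide": [0,0,0],"roll": 0,"fingers": -1}
    - {"slide": [0,0,0],"roll": 0,"fingers": -1}
    - {"slide": [0,0,0],"roll": 0,"fingers": -1}
    - {"slide": [0,0,0],"roll": 0,"fingers": -1}
    - {"slide": [0,0,0],"roll": 0,"fingers": -1}
    - {"slide": [0,0,0],"roll": 0,"fingers": -1}
    - {"slide": [0,0,0],"roll": 0,"fingers": -1}
    - {"slide": [0,0,0],"roll": 0,"fingers": -1}
    - {"slide": [0,0,0],"roll": 0,"fingers": -1}
    - {"slide": [0,0,0],"roll": 0,"fingers": -1}
    - {"slide": [0,0,0],"roll": 0,"fingers": -1}
    - {"slide": [0,0,0],"roll": 0,"fingers": -1}
    - {"slide": [0,0,0],"roll": 0,"fingers": -1}
    - {"slide": [0,0,0],"roll": 0,"fingers": -1}
    - {"slide": [0,0,0],"roll": 0,"fingers": -1}

```text
t: 9.85
tool_pos: [0.4459, -0.2548, 0.1145]
orientation: [0.236, 1.558, -0.236]
force: [0.5, -1.0, -1.1]
opening: 0.0007
```

play_rows:
  plan:
    - {"slide": [0,0,0],"roll": 0,"fingers": -1}
    - {"slide": [0,0,0],"roll": 0,"fingers": -1}
    - {"slide": [0,0,0.5],"roll": 0,"fingers": -1}
    - {"slide": [0,0,0.9],"roll": 0,"fingers": -1}
    - {"slide": [0,0,0.9],"roll": 0,"fingers": -1}
    - {"slide": [0,0,0.9],"roll": 0,"fingers": -1}
    - {"slide": [0,0,0.9],"roll": 0,"fingers": -1}
    - {"slide": [0,0,0.9],"roll": 0,"fingers": -1}
    - {"slide": [0,0,0.5],"roll": 0,"fingers": -1}
    - {"slide": [0,0,0],"roll": 0,"fingers": -1}

```text
t: 11.1
tool_pos: [0.4465, -0.2551, 0.2812]
orientation: [0.235, 1.555, -0.237]
force: [-0.1, -0.3, -0.1]
opening: 0.0005
```

play_rows:
  plan:
    - {"slide": [0.01,0.911,0],"roll": 0,"fingers": -1}
    - {"slide": [0.01,0.911,0],"roll": 0,"fingers": -1}
    - {"slide": [0.01,0.911,0],"roll": 0,"fingers": -1}
    - {"slide": [0.01,0.911,0],"roll": 0,"fingers": -1}
    - {"slide": [0.01,0.911,0],"roll": 0,"fingers": -1}
    - {"slide": [0.01,0.911,0],"roll": 0,"fingers": -1}
    - {"slide": [0.01,0.911,0],"roll": 0,"fingers": -1}
    - {"slide": [0.01,0.911,0],"roll": 0,"fingers": -1}
    - {"slide": [0.01,0.911,0],"roll": 0,"fingers": -1}
    - {"slide": [0.01,0.911,0],"roll": 0,"fingers": -1}
    - {"slide": [0.01,0.911,0],"roll": 0,"fingers": -1}
    - {"slide": [0.01,0.911,0],"roll": 0,"fingers": -1}
    - {"slide": [0,0,0],"roll": 0,"fingers": -1}
    - {"slide": [0,0,0],"roll": 0,"fingers": -1}

```text
t: 12.85
tool_pos: [0.4492, 0.0728, 0.2787]
orientation: [0.235, 1.559, -0.236]
force: [0.5, 0.0, 1.0]
opening: 0.001
```

Run:
```python
from h import *
import cv2
from scipy.spatial.transform import Rotation as Ro
s=robot.read_state(); print(s['t'],s['tool_pos'])
b=robot.read_camera('wrist').copy(); k=robot.get_calibration('wrist'); T=np.array(k['T_tool_cam']);R=Ro.from_rotvec(s['orientation']).as_matrix()
p=R.T@(np.array((.45,.073,.17))-s['tool_pos']); q=T[:3,:3].T@(p-T[:3,3]); th=np.arctan2(np.hypot(*q[:2]),q[2]); u=q[:2]/np.hypot(*q[:2])*th*k['fx'];P=(u[0]+k['cx'],u[1]+k['cy']); print(P,k['fx'],np.linalg.norm(q))
cv2.imwrite('pics/w4.png',b[:,:,::-1])
print(robot.mark_of('wrist','mill_top'))
print(ray('top',(244.2,300),.17),proj('scene',(.45,.073,.17)))
```

```text
12.85 [0.4491778  0.07278817 0.27866618]
(np.float64(307.3389684242955), np.float64(234.4532918593011)) 371.64829954431775 0.2854045633766911
[{'point': [313.7, 237.1], 'p': 0.97}]
[0.45040291 0.07290618 0.17      ] [np.float64(252.47973454306094), np.float64(214.68747630266432)]
```

View pics/w4.png

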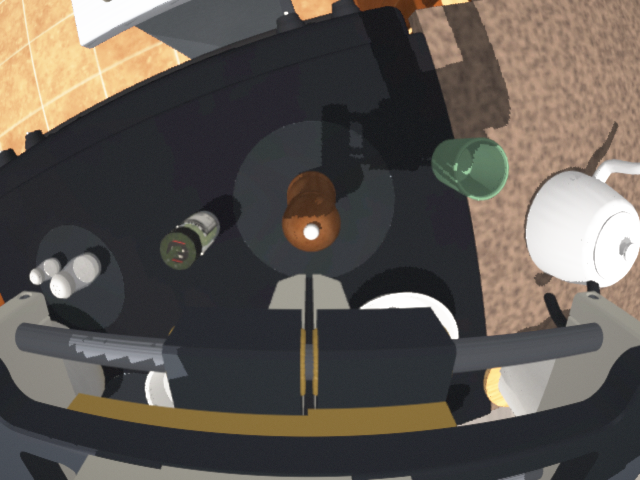

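The wrist view shows the mill's knob at (311,232), within about 3 mm of the prediction. I'll come down to 25 mm above it and hold.

play_rows:
  plan:
    - {"slide": [0.02,0.05,-0.7],"roll": 0,"fingers": -1}
    - {"slide": [0,0,-0.7],"roll": 0,"fingers": -1}
    - {"slide": [0,0,-0.6],"roll": 0,"fingers": -1}
    - {"slide": [0,0,-0.5],"roll": 0,"fingers": -1}
    - {"slide": [0,0,-0.2],"roll": 0,"fingers": -1}
    - {"slide": [0,0,0],"roll": 0,"fingers": -1}
    - {"slide": [0,0,0],"roll": 0,"fingers": -1}

```text
t: 13.82
tool_pos: [0.4506, 0.0748, 0.1993]
orientation: [0.236, 1.557, -0.236]
force: [-0.8, -0.2, 0.4]
opening: 0.0004
```

Run:
```python
from h import *
import cv2
s=robot.read_state(); print(s['t'],s['tool_pos'],abs(s['dq']).max())
a=robot.read_camera('scene');b=robot.read_camera('wrist')
cv2.imwrite('pics/s5.png',np.hstack([cv2.resize(a[130:310,170:370],(400,360)),cv2.resize(b[180:380,210:410],(360,360))])[:,:,::-1])
```

```text
13.825 [0.45061968 0.07475552 0.19933401] 0.0023806638184168134
```

View pics/s5.png

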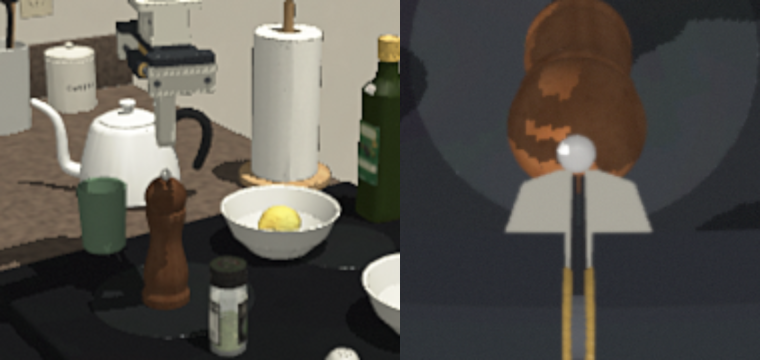

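The tips are right over the knob, about 29 mm up. I'll trim down 4 mm, hold, then rise.

play_rows:
  plan:
    - {"slide": [0,0,-0.13],"roll": 0,"fingers": -1}
    - {"slide": [0,0,0],"roll": 0,"fingers": -1}
    - {"slide": [0,0,0],"roll": 0,"fingers": -1}
    - {"slide": [0,0,0],"roll": 0,"fingers": -1}
    - {"slide": [0,0,0],"roll": 0,"fingers": -1}
    - {"slide": [0,0,0],"roll": 0,"fingers": -1}
    - {"slide": [0,0,0],"roll": 0,"fingers": -1}
    - {"slide": [0,0,0],"roll": 0,"fingers": -1}
    - {"slide": [0,0,0],"roll": 0,"fingers": -1}
    - {"slide": [0,0,0],"roll": 0,"fingers": -1}
    - {"slide": [0,0,0],"roll": 0,"fingers": -1}
    - {"slide": [0,0,0],"roll": 0,"fingers": -1}
    - {"slide": [0,0,0],"roll": 0,"fingers": -1}
    - {"slide": [0,0,0],"roll": 0,"fingers": -1}
    - {"slide": [0,0,0],"roll": 0,"fingers": -1}
    - {"slide": [0,0,0],"roll": 0,"fingers": -1}
    - {"slide": [0,0,0],"roll": 0,"fingers": -1}
    - {"slide": [0,0,0],"roll": 0,"fingers": -1}
    - {"slide": [0,0,0],"roll": 0,"fingers": -1}
    - {"slide": [0,0,0],"roll": 0,"fingers": -1}

```text
t: 16.42
tool_pos: [0.4501, 0.0747, 0.1946]
orientation: [0.236, 1.558, -0.236]
force: [-0.3, -0.1, -0.3]
opening: 0.0004
```

play_rows:
  plan:
    - {"slide": [0,0,0],"roll": 0,"fingers": -1}
    - {"slide": [0,0,0],"roll": 0,"fingers": -1}
    - {"slide": [0,0,0.5],"roll": 0,"fingers": -1}
    - {"slide": [0,0,0.8],"roll": 0,"fingers": -1}
    - {"slide": [0,0,0.8],"roll": 0,"fingers": -1}
    - {"slide": [0,0,0.5],"roll": 0,"fingers": -1}
    - {"slide": [0,0,0.3],"roll": 0,"fingers": -1}
    - {"slide": [0,0,0],"roll": 0,"fingers": -1}

```text
t: 17.42
tool_pos: [0.4504, 0.0747, 0.2821]
orientation: [0.236, 1.557, -0.236]
force: [-0.4, -1.0, -0.7]
opening: 0.0004
```

play_rows:
  plan:
    - {"slide": [0.725,-0.769,0],"roll": 0,"fingers": -1}
    - {"slide": [0.725,-0.769,0],"roll": 0,"fingers": -1}
    - {"slide": [0.725,-0.769,0],"roll": 0,"fingers": -1}
    - {"slide": [0.725,-0.769,0],"roll": 0,"fingers": -1}
    - {"slide": [0.725,-0.769,0],"roll": 0,"fingers": -1}
    - {"slide": [0.725,-0.769,0],"roll": 0,"fingers": -1}
    - {"slide": [0.725,-0.769,0],"roll": 0,"fingers": -1}
    - {"slide": [0.725,-0.769,0],"roll": 0,"fingers": -1}
    - {"slide": [0.725,-0.769,0],"roll": 0,"fingers": -1}
    - {"slide": [0.725,-0.769,0],"roll": 0,"fingers": -1}
    - {"slide": [0,0,0],"roll": 0,"fingers": -1}
    - {"slide": [0,0,0],"roll": 0,"fingers": -1}

```text
t: 18.92
tool_pos: [0.6671, -0.1555, 0.2805]
orientation: [0.237, 1.56, -0.236]
force: [0.7, -0.2, 0.5]
opening: 0.0006
```

Run:
```python
from h import *
import cv2
from scipy.spatial.transform import Rotation as Ro
s=robot.read_state(); print(s['t'],s['tool_pos'],s['q'])
b=robot.read_camera('wrist').copy(); k=robot.get_calibration('wrist'); T=np.array(k['T_tool_cam']);R=Ro.from_rotvec(s['orientation']).as_matrix()
for a in np.arange(0,6.28,.2):
    p=R.T@(np.array((.668+.081*np.cos(a),-.156+.081*np.sin(a),.059))-s['tool_pos']); q=T[:3,:3].T@(p-T[:3,3]); th=np.arctan2(np.hypot(*q[:2]),q[2]); u=q[:2]/np.hypot(*q[:2])*th*k['fx'];P=(int(u[0]+k['cx']),int(u[1]+k['cy'])); cv2.circle(b,P,2,(255,0,0),-1)
cv2.imwrite('pics/w6.png',b[:,:,::-1])
```

```text
18.925 [ 0.66706645 -0.15546767  0.280454  ] [-3.03937117e-01  3.51304654e-01  1.12075323e+00  2.58814798e-04
  1.67158192e+00 -1.57393340e+00]
```

View pics/w6.png

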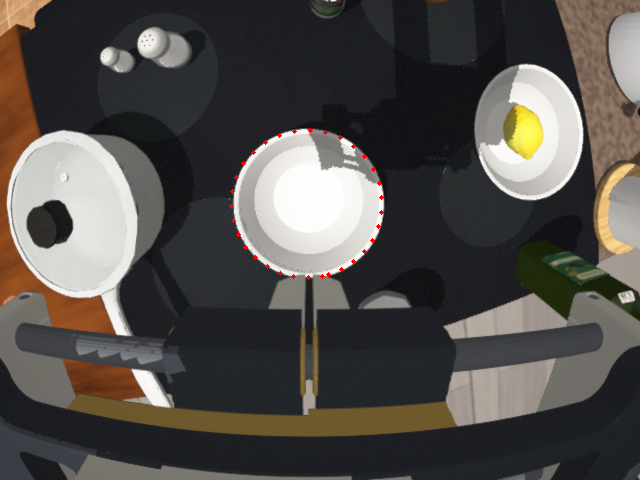

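The rim predicted from my bowl position lies exactly on the empty bowl's rim, centred at (308,203). The lemon bowl is at (527,132). I'll come down.

play_rows:
  plan:
    - {"slide": [0.03,0,-0.8],"roll": 0,"fingers": -1}
    - {"slide": [0,0,-0.8],"roll": 0,"fingers": -1}
    - {"slide": [0,0,-0.8],"roll": 0,"fingers": -1}
    - {"slide": [0,0,-0.8],"roll": 0,"fingers": -1}
    - {"slide": [0,0,-0.8],"roll": 0,"fingers": -1}
    - {"slide": [0,0,-0.8],"roll": 0,"fingers": -1}
    - {"slide": [0,0,-0.8],"roll": 0,"fingers": -1}
    - {"slide": [0,0,-0.5],"roll": 0,"fingers": -1}
    - {"slide": [0,0,-0.3],"roll": 0,"fingers": -1}
    - {"slide": [0,0,0],"roll": 0,"fingers": -1}
    - {"slide": [0,0,0],"roll": 0,"fingers": -1}

```text
t: 20.35
tool_pos: [0.6692, -0.1562, 0.0908]
orientation: [0.236, 1.556, -0.236]
force: [0.7, -0.3, 0.4]
opening: 0.0009
```

Run:
```python
from h import *
import cv2
s=robot.read_state(); print(s['t'],s['tool_pos'],abs(s['dq']).max())
a=robot.read_camera('scene');b=robot.read_camera('top')
cv2.imwrite('pics/s7.png',np.hstack([cv2.resize(a[190:390,270:470],(400,400)),b[80:330,140:540][:, :]if 0 else cv2.resize(b[80:330,140:540],(400,400))])[:,:,::-1])
```

```text
20.35 [ 0.66920493 -0.1561669   0.09082618] 0.00514106092710275
```

View pics/s7.png

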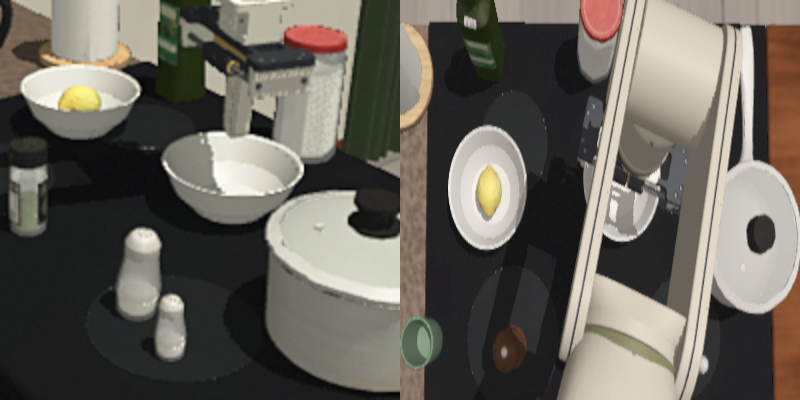

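The tips are over the middle of the empty bowl, 32 mm above the rim plane, with everything else clear. I'll trim down about 7 mm and hold.

play_rows:
  plan:
    - {"slide": [0,0,-0.22],"roll": 0,"fingers": -1}
    - {"slide": [0,0,0],"roll": 0,"fingers": -1}
    - {"slide": [0,0,0],"roll": 0,"fingers": -1}
    - {"slide": [0,0,0],"roll": 0,"fingers": -1}
    - {"slide": [0,0,0],"roll": 0,"fingers": -1}
    - {"slide": [0,0,0],"roll": 0,"fingers": -1}
    - {"slide": [0,0,0],"roll": 0,"fingers": -1}
    - {"slide": [0,0,0],"roll": 0,"fingers": -1}
    - {"slide": [0,0,0],"roll": 0,"fingers": -1}
    - {"slide": [0,0,0],"roll": 0,"fingers": -1}
    - {"slide": [0,0,0],"roll": 0,"fingers": -1}
    - {"slide": [0,0,0],"roll": 0,"fingers": -1}
    - {"slide": [0,0,0],"roll": 0,"fingers": -1}
    - {"slide": [0,0,0],"roll": 0,"fingers": -1}
    - {"slide": [0,0,0],"roll": 0,"fingers": -1}
    - {"slide": [0,0,0],"roll": 0,"fingers": -1}
    - {"slide": [0,0,0],"roll": 0,"fingers": -1}
    - {"slide": [0,0,0],"roll": 0,"fingers": -1}
    - {"slide": [0,0,0],"roll": 0,"fingers": -1}
    - {"slide": [0,0,0],"roll": 0,"fingers": -1}

```text
t: 22.95
tool_pos: [0.6686, -0.156, 0.0831]
orientation: [0.236, 1.558, -0.236]
force: [-0.1, -0.5, 0.2]
opening: 0.0007
```

play_rows:
  plan:
    - {"slide": [0,0,0],"roll": 0,"fingers": -1}
    - {"slide": [0,0,0],"roll": 0,"fingers": -1}
    - {"slide": [0,0,0],"roll": 0,"fingers": -1}

```text
t: 23.32
tool_pos: [0.6686, -0.156, 0.083]
orientation: [0.236, 1.558, -0.236]
force: [-1.1, 0.4, 0.6]
opening: 0.0004
```

Run:
```python
from h import *
import cv2
s=robot.read_state(); print(s['t'],s['tool_pos'],s['force'])
a=robot.read_camera('scene')[:,:,::-1]; b=cv2.imread('pics/scene1.png')
d=cv2.absdiff(np.ascontiguousarray(a),b).max(axis=2)
for n,(x0,y0,x1,y1) in dict(shaker=(325,303,365,375),mill=(238,216,268,285),jar=(273,258,296,308),cup=(206,217,236,258)).items(): print(n,(d[y0:y1,x0:x1]>60).mean())
cv2.imwrite('pics/s8.png',a)
robot.close_job()
```

```text
23.325 [ 0.66855212 -0.15597546  0.08304835] [-1.06182634  0.44913089  0.63811287]
shaker 0.0006944444444444445
mill 0.002898550724637681
jar 0.0
cup 0.0
the job is handed in; nothing more can be done
```

View pics/s8.png

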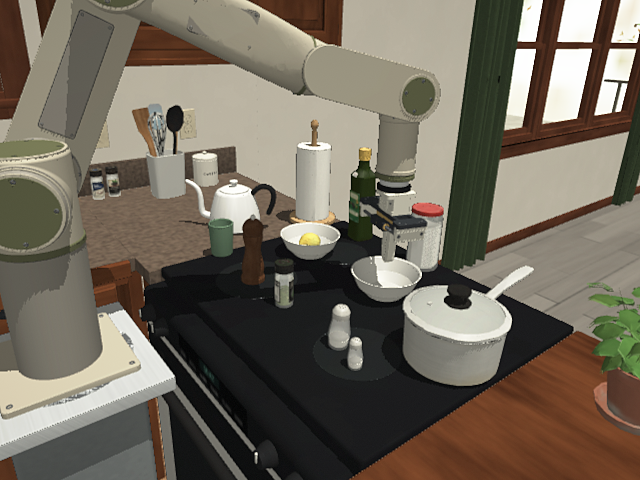

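The job is done and handed in at about 23 s. With the fingers shut, the arm pointed at the larger salt shaker, then the pepper mill, then the middle of the empty bowl. It rested more than 2 s over each, rising to about z = 0.28 in between, and it is still pointing at the bowl.

- **Heights:** The tips rested about 24.5 mm above the shaker, 24.6 mm above the mill and 24 mm above the bowl's rim plane. They were within about 2 mm sideways of the positions I measured.
- **Nothing touched:** In the scene camera, the shakers, mill, spice jar and cup look the same as at the start. The force readings I saw stayed around 1 N, which is noise level. The other things look unmoved in the last picture, though I compared those only by eye.
- **Disagreements:** The wrist camera put the shaker and mill a few pixels (about 3–5 mm) off my estimates, so I shifted 1.5 mm towards it over the mill. The trained network put the bowl's centre about 1 cm too far back, so I used a fit to the rim instead. The wrist view matched that fit.

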